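# Empty the tipping skip of wheel caps into the tray

## Task

On the garage bench, slide the steel catch tray squarely and centrally up against the foot of the stand, under the pouring lip of the tipping skip. Then push the skip over past its balance point so that both wheel centre caps drop out into the tray, and ease the empty skip back upright to its rest without letting it bang down. Leave the tray in place with the caps in it, and do not disturb the other things on the bench.

Things in the scene. Friction and masses are not known exactly. Their poses are not given: they have to be found in the camera images.
- stand: Fixed dark steel stand, base plate 190 x 135 x 10 mm, two cheeks up to 155 mm high. Origin on the bench below the hinge axis. x is along the hinge axis, +y is the horizontal way the skip dumps, z up. Base plate: x -95 to 95, y -120 to +15 mm; the tray goes against its flat front edge at y = +15 mm.
- hinge (a point): Middle of the skip's hinge axis, on the stand, 135 mm above the stand's origin.
- skip (a joint): Angle of the 0.7 kg grey skip: 0 = upright on its rest, 1.85 = fully tipped towards the stand's +y, at its stop. Only its weight holds it at either end (about 2 N at the bar): below a balance point near 0.8 rad it falls to 0, beyond it to 1.85, with little friction. Returning faster than 1.5 rad/s below 0.12 rad is banging down; let fall, it comes faster.
- bar (a point): Middle of the skip's round tipping bar, 12 mm thick, 140 mm long, parallel to the hinge, on two arms 66 mm either side. Upright: stand y = -125 mm, 125 mm above the hinge; it swings about the hinge (radius 177 mm) over the top to y = +155 mm, 86 mm above the hinge. Back wall's edge: 35 mm inward, 35 mm lower when upright. Push it from either side or straddle it from above.
- tray: Loose open steel tray, 220 mm along its x, 180 mm along its y, 50 mm high, walls and floor 5 mm, 0.5 kg. Origin at the centre of its underside. It starts away from the stand on the dumping side. In place it touches the stand's foot with its 220 mm side: origin at stand y = +105 mm, x = 0, axes parallel.
- tray_mid (a point): Centre of the tray, half-way up (25 mm above its underside).
- wheel_ring: Bystander: loose brass wheel trim ring 150 mm across, 12 mm high lying flat on the bench; origin at the centre of its underside.
- carton: Bystander: tissue carton 120 x 220 x 90 mm; origin at the centre of its underside.
- can: Bystander: upright spray can, 64 mm across, 170 mm high; origin at the centre of its underside.
- vice: Bystander: fixed dark bench vice, about 220 x 120 mm, 97 mm high; origin at the centre of its underside.
- lip (a point): Middle of the skip's pouring lip, the upper edge of its sloping front wall; turns with the skip. Upright: stand y = +55 mm, 200 mm above the bench; fully tipped: stand y = +47 mm, about 64 mm above the bench. The skip is 158 mm wide, its floor 90 mm deep, its back wall 90 mm high above the hinge.
- cap0: One of two wheel centre caps lying in the skip at the start: hexagonal aluminium with a black domed face, 58 mm across flats, 67 mm across corners, 25 mm high, 0.09 kg. Origin at the centre of its underside.
- cap1: The other cap, identical; origin at the centre of its underside.

How it is judged:
By the outcome, as a careful person would: the job done as asked, in the order asked, and still so for the second after the job is handed in, with the robot touching nothing.
It also fails if it takes over 72 s, if anything falls off the work surface, if the arm or the gripper's body presses on something with over 40 N, if the wrist force passes 120 N, or if a joint passes its speed limit or range.

## Robot

A 6-joint arm with a two-finger parallel gripper is mounted at the origin on the work surface. World frame = base frame: x ahead of the robot, y to its left, z up, the work surface at z = 0. Lengths are in m, angles in rad, forces in N, time in s.
With the tool pointing down it reaches from about 0.3 to 0.95 m from the base axis. Payload 3.1 kg.
Tool frame: the origin (TCP) lies between the finger pads; the fingertips stand r.tip_extent ahead of it and the grasp point (between the pads) lies 2 mm behind it (r.tip_extent is the distance from the TCP to the fingertips, in m); z points along the fingers, y is the line along which they close (so a half turn about z gives the same grasp; the last joint's range is limited). The gripper opens to 85 mm and grips with 20 to 120 N. Pads are 22 mm wide; open, the fingers measure 114 mm over their backs; the gripper's body (76 mm by 85 mm) begins 54 mm behind the grasp point. The pads swing forward as they close: fully open they stand 13 mm farther back than shut.
Start: joints at [1.053, 0.308, 1.634, -0, 1.2, -0.07], TCP at [0.271, 0.563, 0.248] pointing down, gripper open.
Joint ranges: [-3.06, 3.06], [-0.79, 1.96], [0.05, 2.63], [-1.19, 4.34], [0.05, 2.64], [-2.94, 2.94]. Speed limits (rad/s): [2.79, 2.79, 3.14, 3.14, 3.14, 3.14].

## Interface

Orientations are given as a unit quaternion [x, y, z, w].
In Python, from plant import r gives the robot as it stands. The module is installed in compiled form; this text tells all that it offers.
- The arm moves only by the shell command python3 -m jog 'ROWS' [OPENING]. ROWS is JSON, one flat list of numbers, 4 for each row, row after row: the shift along the tool's x, y, z in cm, then the turn about the tool's z in rad. A call has 1 to 10 rows; each row shifts and turns the commanded pose from where the row before left it, along the tool's axes as they then stand; what a row does not reach is not made up. A row lasts 1/10 s, in which the tool goes at most 50 mm and 8.59 degrees, less where a joint would pass 70% of its speed; a pose out of reach is approached as far as the arm can. A call with a gripper value outside its range is refused whole. OPENING is the closure, from 0 (fully open) to 1 (shut), set as the call begins (- or left out, the last holds). The fingers move at their own pace and stop on an object; the grip force is fixed at half the most. Time passes only in rows, so rows that do not move let the fingers close. It gives the time, the measured TCP pose, the force, the opening and the grip force at its end, in the units of the state.
- r.read_state(): the state, without advancing time (a new reading comes with each control period).
- r.read_camera(name): name is "scene" or "top"; returns a dict with "color" (420x560x3 uint8, red, green, blue), "depth" (420x560 float32, m along the optical axis (not along the pixel's ray), 0 where there is no reading), "fx", "fy", "cx", "cy" (pixels), "T" (4x4, takes a point from camera to world coordinates). Camera axes: x right, y down, z forward; pixel columns grow to the right and rows downward; lengths in m; the calibration is good to about 2 mm. A picture is of the moment at which its call begins.
- r.finish_job(): hands the job in; it is judged then, once.
The state is a dict: "t": time; "qpos": joint angles; "joint_velocities": joint speeds; "effort": joint torques, N m; "eef_pos": TCP position; "eef_rot": TCP orientation; "force": force on the tool from outside, world axes, zero at the start; "torque": the same for the moment, N m; "finger_gap": finger opening in m; "finger_force": force on a finger pad.
Only numpy, scipy, OpenCV 4.12 (cv2) and the standard library are available. Lean on these libraries where they do the work, as an engineer would, in place of code of your own. Each camera call takes 0.05 s, during which the arm holds its last target. There are 200 camera calls.

## Working session

There is one attempt and no reset: what is moved stays moved. The work goes in short steps, Python scripts to look and compute and a shell command to move; the robot and the scene stay as the last step left them, time stands still between calls to the robot, and variables do not carry over. Pictures are saved under pics/ and viewed, at most 10 in all, crops included, and the job is handed in when it is done.

```bash
mkdir -p pics; cat > h.py <<'E'
from plant import r
import numpy as np, cv2
def cam(n):
    c=r.read_camera(n); np.savez(''+n,**c); return c
def P(c,u,v,z=None):
    T=c['T']; ray=np.array([(u-c['cx'])/c['fx'],(v-c['cy'])/c['fy'],1.])
    if z is None:
        d=np.median(c['depth'][int(v)-1:int(v)+2,int(u)-1:int(u)+2]); return T[:3,:3]@(ray*d)+T[:3,3]
    w=T[:3,:3]@ray; return T[:3,3]+w*(z-T[2,3])/w[2]
E
python3 - <<'E'
from h import *
ims=[cam(n) for n in('top','scene')]
for n,c in zip(('top','scene'),ims):
    cv2.imwrite(f'pics/{n}0.png',cv2.resize(c['color'][:,:,::-1],(800,600)))
    print(c['T'].round(3),c['fx'])
s=r.read_state();print(s['eef_rot'],s['force'],r.tip_extent,s['t'])
E
```

```text
[[-0.005 -0.994  0.112  0.392]
 [-1.     0.004 -0.009  0.002]
 [ 0.008 -0.112 -0.994  1.612]
 [ 0.     0.     0.     1.   ]] 478.21892543558744
[[-0.509  0.556 -0.657  1.382]
 [ 0.861  0.324 -0.393  0.487]
 [-0.005 -0.765 -0.644  0.989]
 [ 0.     0.     0.     1.   ]] 456.78777913168824
[ 2.22044765e-01  9.75035931e-01 -9.81037090e-04 -3.06431950e-04] [ 0.11288722 -0.19067755 -0.41003316] 0.017 0.1
```

View pics/top0.png

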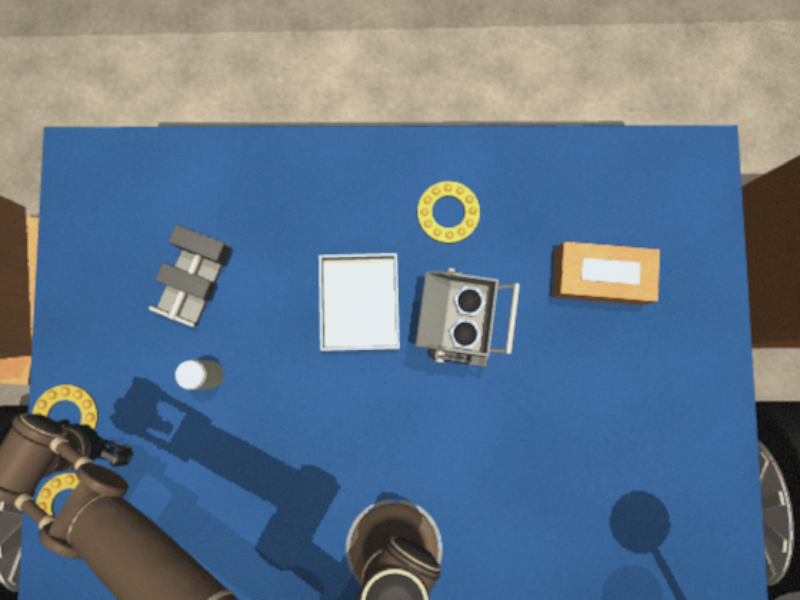

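View pics/scene0.png

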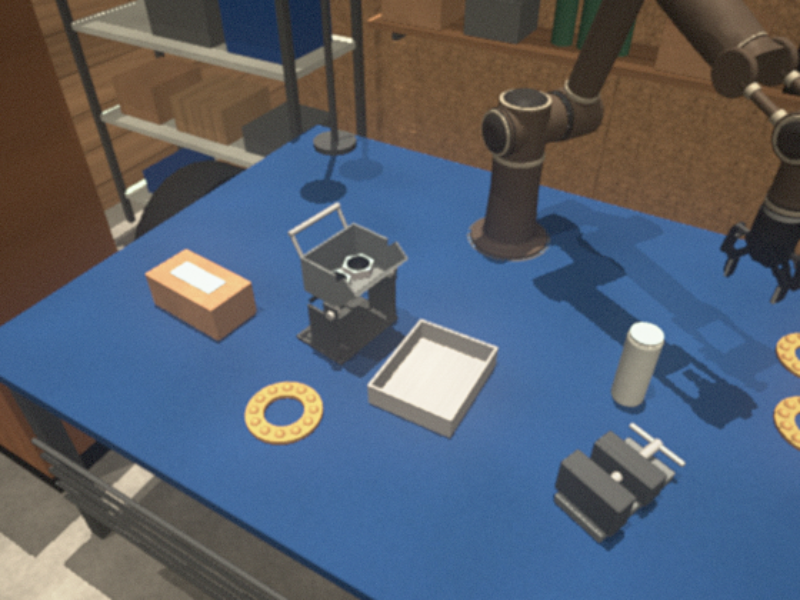

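The top view shows the tray at about (358,302), the stand and skip at about (460,315) with its bar on the right at (514,318), and the skip dumping to the left (+y). The scene view agrees. Next, an enlarged crop of that area.

```bash
python3 - <<'E'
import numpy as np,cv2
c=np.load('top.npz');cv2.imwrite('pics/crop1.png',cv2.resize(c['color'][165:265,215:370,::-1],None,fx=5,fy=5,interpolation=cv2.INTER_CUBIC))
E
```

```text
(no output)
```

View pics/crop1.png

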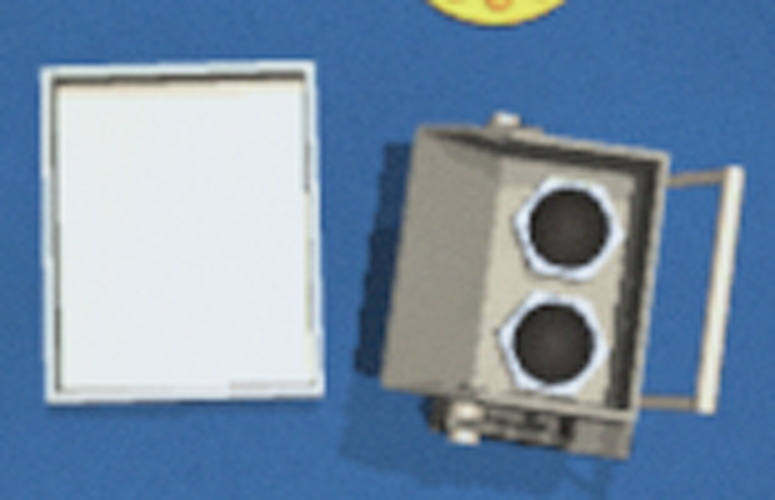

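```bash
cat > fit.py <<'E'
from h import *
from scipy.optimize import least_squares
def fit(model,px,c,x0):
    model=np.array(model,float)/1000; px=np.array(px,float)
    Ti=np.linalg.inv(c['T'])
    def f(p):
        cs,sn=np.cos(p[2]),np.sin(p[2])
        w=np.c_[model[:,0]*cs-model[:,1]*sn+p[0],model[:,0]*sn+model[:,1]*cs+p[1],model[:,2]]
        q=w@Ti[:3,:3].T+Ti[:3,3]
        return (np.c_[q[:,0]/q[:,2]*c['fx']+c['cx'],q[:,1]/q[:,2]*c['fy']+c['cy']]-px).ravel()
    s=least_squares(f,x0); return s.x,s.fun.reshape(-1,2)
E
python3 - <<'E'
from fit import *
c=np.load('top.npz')
t=lambda L:np.array(L)/5.+[215-.4,165-.4]
# stand +x approx: +y dump is world +y -> yaw ~0
p,e=fit([[70,-125,260],[-70,-125,260],[79,55,200],[-79,55,200],[79,-90,225],[-79,-90,225]],t([(735,168),(706,410),(420,127),(384,387),(668,154),(634,414)]),c,[.55,-.1,0])
print('stand',p,e.round(1).tolist())
q,e=fit([[110,90,50],[110,-90,50],[-110,90,50],[-110,-90,50]],t([(42,66),(315,63),(48,403),(323,397)]),c,[.55,.07,0])
print('tray',q,e.round(1).tolist())
R=lambda a:np.array([[np.cos(a),-np.sin(a)],[np.sin(a),np.cos(a)]])
print('target tray',p[:2]+R(p[2])@[0,.105])
print('tray in stand frame',R(p[2]).T@(q[:2]-p[:2]),q[2]-p[2])
for l,m in(('barstart',[0,-.125]),('barend',[0,.155]),):print(l,p[:2]+R(p[2])@m)
for n,(u,v) in dict(can=(193,374),ring=(448,212),vice=(190,275)).items():print(n,P(c,u*.7,v*.7).round(3))
E
```

```text
stand [ 0.52002335 -0.11474518 -0.14133163] [[0.0, -0.2], [0.1, 0.1], [-0.1, -0.5], [0.1, 0.0], [-0.2, -0.5], [0.1, 1.1]]
tray [0.55866072 0.07750935 0.01817101] [[0.2, 0.5], [0.0, -0.0], [-0.3, -0.2], [0.0, -0.3]]
target tray [ 0.53481382 -0.01079211]
tray in stand frame [0.01117085 0.19578014] 0.15950264165787598
barstart [ 0.50241565 -0.23849885]
barend [0.5418569  0.03870936]
can [0.394 0.418 0.168]
ring [ 0.78  -0.135 -0.003]
vice [0.617 0.458 0.075]
```

```bash
cat > go.py <<'E'
import sys
from h import *
from scipy.spatial.transform import Rotation as Ro
S=np.array([.520,-.1147]);A=-.1413
def go(w,yang=None):
    s=r.read_state();R=Ro.from_quat(s['eef_rot']).as_matrix()
    ya=np.arctan2(R[1,1],R[0,1]); t=0
    if yang is not None:
        d=(yang-ya+np.pi/2)%np.pi-np.pi/2; t=-d; R=Ro.from_euler('z',d).as_matrix()@R
    print('turn',round(t,4),'then shift cm',(R.T@(np.array(w)-s['eef_pos'])*100).round(2),'F',s['force'].round(1),'gap',s['finger_gap'],'t',s['t'],'pos',s['eef_pos'].round(4),'tilt',R[2].round(3))
def W(x,y,z): # stand frame mm -> world
    c,n=np.cos(A),np.sin(A);return [S[0]+(c*x-n*y)/1000,S[1]+(n*x+c*y)/1000,z/1000]
E
python3 -m jog '[0,0,0,-0.1165, 0,0,0,-0.1165, 0,0,0,-0.1165, 0,0,0,-0.1165]' 0
python3 -c "
from go import *
go([.557,.165,.248],.018+np.pi/2)"
```

```text
t: 0.5
eef_pos: [0.2704, 0.563, 0.2475]
eef_rot: [-0.012, 1.0, -0.001, -0.0]
force: [0.4, 0.4, 0.2]
finger_gap: 0.0851
finger_force: 0.0
turn 0.0051 then shift cm [-2.794e+01 -4.031e+01 -2.000e-02] F [0.4 0.4 0.2] gap 0.08507081713714777 t 0.5 pos [0.2704 0.563  0.2475] tilt [ 0.001 -0.001 -1.   ]
```

```bash
python3 -m jog '[-2,-2.88,0,0, -2,-2.88,0,0, -2,-2.88,0,0, -2,-2.88,0,0, -2,-2.88,0,0, -2,-2.88,0,0, -2,-2.88,0,0]' >/dev/null
python3 -m jog '[-2,-2.88,0,0, -2,-2.88,0,0, -2,-2.88,0,0, -2,-2.88,0,0, -2,-2.88,0,0, -2,-2.88,0,0, -2,-2.88,0,0, 0,0,0,0]' 0.5
python3 -c "
from go import *
go([.557,.165,.040],.018+np.pi/2)"
```

```text
t: 2.0
eef_pos: [0.5599, 0.1618, 0.2479]
eef_rot: [-0.007, 1.0, -0.001, 0.0]
force: [-0.6, -0.5, 0.0]
finger_gap: 0.0426
finger_force: 0.0
turn -0.0041 then shift cm [ 0.3   0.36 20.78] F [-0.6 -0.5  0. ] gap 0.04255962513810991 t 2.0 pos [0.5599 0.1618 0.2479] tilt [-0.001 -0.002 -1.   ]
```

```bash
python3 -m jog '[0.1,0.1,4,0, 0.1,0.1,4,0, 0.1,0.1,4,0, 0,0.05,4,0, 0,0,3,0, 0,0,1.7,0, 0,0,0,0]' 0.5
python3 -m jog '[0,0,0,0, 0,0,0,0, 0,0,0,0, 0,0,0,0, 0,0,0,0, 0,0,0,0]' 1
python3 - <<'E'
from go import *
c=cam('top');cv2.imwrite('pics/c2.png',cv2.resize(c['color'][150:280,190:370,::-1],None,fx=4,fy=4,interpolation=cv2.INTER_CUBIC))
go(W(0,192.5,40),A+np.pi/2)
E
```

```text
t: 2.7
eef_pos: [0.551, 0.1686, 0.0376]
eef_rot: [-0.009, 1.0, -0.001, -0.004]
force: [0.3, -0.3, -0.6]
finger_gap: 0.0427
finger_force: 0.0
t: 3.3
eef_pos: [0.5563, 0.1689, 0.0431]
eef_rot: [-0.009, 1.0, 0.0, 0.001]
force: [-1.0, 0.2, 6.7]
finger_gap: 0.0037
finger_force: 61.9
turn 0.1595 then shift cm [-0.4  -9.34  0.3 ] F [-1.  -2.5  6. ] gap 0.003490877881328954 t 3.35 pos [0.5562 0.1689 0.0431] tilt [-0.003  0.    -1.   ]
```

View pics/c2.png

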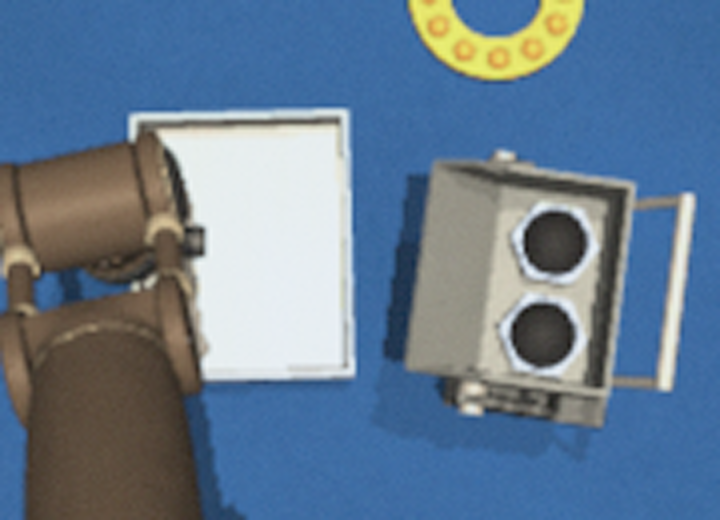

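Gripped the far wall at (195,240) in the crop, and the tray looks unmoved. Next: rotate it and slide it in, stopping short of the stand for a check.

```bash
python3 -m jog '[0,0,0,0.04, 0,0,0,0.04, 0,0,0,0.04, 0,0,0,0.04, 0,-1,0,0, -0.1,-1.6,0,0, -0.1,-1.7,0,0, -0.1,-1.7,0,0, -0.1,-1.4,0,0, 0,-0.8,0,0]'
python3 -m jog '[0,0,0,0, 0,0,0,0]'
python3 - <<'E'
from go import *
c=cam('top');cv2.imwrite('pics/c3.png',cv2.resize(c['color'][170:260,230:370,::-1],None,fx=5.5,fy=5.5,interpolation=cv2.INTER_CUBIC))
go(W(0,192.5,43),A+np.pi/2)
E
```

```text
t: 4.35
eef_pos: [0.5492, 0.0881, 0.0431]
eef_rot: [0.072, 0.997, 0.002, 0.002]
force: [1.0, 6.5, 5.1]
finger_gap: 0.0035
finger_force: 61.7
t: 4.55
eef_pos: [0.549, 0.0872, 0.0431]
eef_rot: [0.071, 0.997, 0.001, 0.002]
force: [1.1, 1.1, 6.0]
finger_gap: 0.004
finger_force: 61.9
turn -0.0013 then shift cm [ 0.03 -1.15  0.01] F [1.4 0.6 6. ] gap 0.003981238233310463 t 4.6 pos [0.549  0.0872 0.0431] tilt [-0.004  0.002 -1.   ]
```

View pics/c3.png

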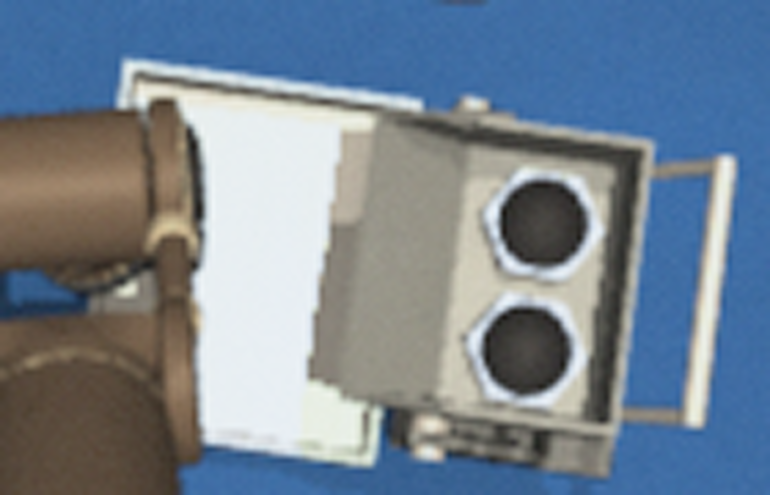

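```bash
python3 - <<'E'
from fit import *
from go import S,A
c=np.load('top.npz')
t=np.array([(126,62),(423,100),(375,466)])/5.5+[230-.4,170-.4]
q,e=fit([[110,90,50],[110,-90,50],[-110,-90,50]],t,c,[.54,0,A])
R=np.array([[np.cos(A),-np.sin(A)],[np.sin(A),np.cos(A)]])
print(R.T@(q[:2]-S),q[2]-A,e.round(1).tolist())
E
```

```text
[0.00102616 0.11487226] 0.002762647218905706 [[-0.0, -0.1], [-0.1, 0.2], [0.1, -0.1]]
```

```bash
python3 -m jog '[0.05,-0.3,0,0, 0.05,-0.3,0,0, 0,-0.2,0,0, 0,-0.1,0,0, 0,0,0,0, 0,0,0,0]'|grep -E 'pos|^force'
python3 -m jog '[0,-0.1,0,0, 0,-0.05,0,0, 0,0,0,0, 0,0,0,0]'|grep -E 'pos|^force'
python3 -m jog '[0,-0.1,0,0, 0,-0.05,0,0, 0,0,0,0, 0,0,0,0]'|grep -E 'pos|^force'
```

```text
eef_pos: [0.5471, 0.08, 0.0431]
force: [2.0, 5.9, 4.8]
eef_pos: [0.5469, 0.0787, 0.0431]
force: [2.0, 7.0, 5.2]
eef_pos: [0.5467, 0.0775, 0.0431]
force: [1.1, 7.3, 6.3]
```

```bash
for i in 1; do python3 -m jog '[0,-0.1,0,0, 0,-0.1,0,0, 0,0,0,0]'|grep -E 'pos|^force'; done
python3 -m jog '[0,-0.1,0,0, 0,-0.1,0,0, 0,0,0,0]'|grep -E 'pos|^force'
python3 - <<'E'
from h import *
c=cam('scene');cv2.imwrite('pics/s1.png',cv2.resize(c['color'][140:330,170:380,::-1],None,fx=3,fy=3,interpolation=cv2.INTER_CUBIC))
c=cam('top')
E
```

```text
eef_pos: [0.5473, 0.077, 0.0431]
force: [3.2, 12.9, 2.0]
eef_pos: [0.5473, 0.0769, 0.0433]
force: [4.4, 19.1, 1.6]
```

View pics/s1.png

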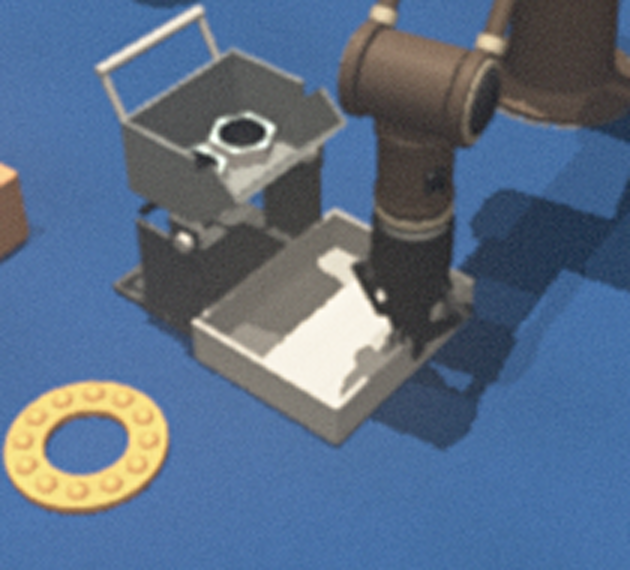

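The tray's front edge meets the stand foot at (195,325). The force rose to 19 N while the position stopped, so it is in contact. Release, lift and check.

```bash
python3 -m jog '[0,0.1,0,0, 0,0.1,0,0, 0,0,0,0]'|grep -E 'pos|^force'
python3 -m jog '[0,0,0,0, 0,0,0,0, 0,0,0,0, 0,0,0,0, 0,0,-2,0, 0,0,-4,0, 0,0,-4,0, 0,0,-4,0, 0,0,-4,0, 0,0,-4,0]' 0.5 |grep -E 'pos|^force'
python3 -m jog '[0,3,-4,0, 0,3,-4,0, 0,4,-2,0, 0,4,0,0, 0,4,0,0, 0,0,0,0]' |grep -E 'pos|^force'
python3 - <<'E'
from h import *
c=cam('top');cv2.imwrite('pics/c4.png',cv2.resize(c['color'][170:260,230:370,::-1],None,fx=5.5,fy=5.5,interpolation=cv2.INTER_CUBIC))
E
```

```text
eef_pos: [0.5473, 0.077, 0.0431]
force: [3.0, 13.0, 2.4]
eef_pos: [0.5437, 0.0729, 0.2626]
force: [0.3, -0.2, 0.1]
eef_pos: [0.5695, 0.2555, 0.3607]
force: [0.2, 0.3, 0.7]
```

View pics/c4.png

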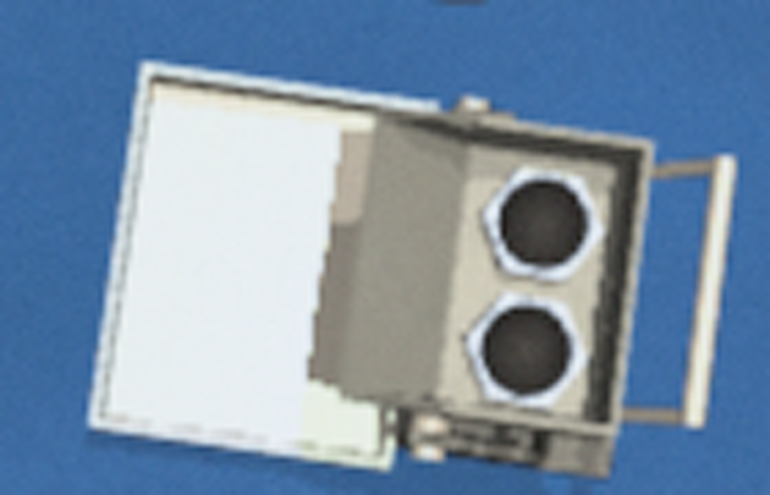

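```bash
python3 - <<'E'
from fit import *
from go import *
c=np.load('top.npz')
t=np.array([(143,62),(440,102),(390,470),(90,428)])/5.5+[230-.4,170-.4]
q,e=fit([[110,90,50],[110,-90,50],[-110,-90,50],[-110,90,50]],t,c,[.54,0,A])
R=np.array([[np.cos(A),-np.sin(A)],[np.sin(A),np.cos(A)]])
print(R.T@(q[:2]-S),q[2]-A,e.round(1).tolist())
go(W(0,-125,360),A+np.pi/2)
E
```

```text
[0.00099783 0.10509944] -0.0016039221064465536 [[-0.0, 0.2], [-0.1, 0.4], [0.2, -0.3], [-0.1, -0.3]]
turn 0.0026 then shift cm [ -0.3  -49.61   0.08] F [-0.6 -0.9 -0.6] gap 0.04292478036980394 t 8.65 pos [0.5693 0.2531 0.3604] tilt [ 0.001 -0.001 -1.   ]
```

The tray is in place, within 1 mm and 0.002 rad. Now over to the bar.

```bash
python3 -m jog '[0,-3,0,0, 0,-4,0,0, 0,-4,0,0, 0,-4,0,0, 0,-4,0,0, 0,-4,0,0, 0,-4,0,0, 0,-4,0,0, 0,-4,0,0, -0.1,-4,0,0]'|grep pos
python3 -m jog '[-0.1,-4,0,0, -0.1,-4,0,0, 0,-2.6,0,0, 0,0,0,0, 0,0,0,0]'|grep pos
python3 -c "
from go import *
go(W(0,-125,258),A+np.pi/2)"
```

```text
eef_pos: [0.5137, -0.1375, 0.361]
eef_pos: [0.5013, -0.2409, 0.3608]
turn -0.0034 then shift cm [-0.09  0.25 10.28] F [-0.1  1.1  0.5] gap 0.042973965723691915 t 10.15 pos [ 0.5013 -0.2409  0.3608] tilt [ 0.001  0.001 -1.   ]
```

```bash
python3 -m jog '[0,0.2,2,0, 0,0,3,0, 0,0,3,0, 0,0,2.3,0, 0,0,0,0, 0,0,0,0]'|grep -E 'pos|^force'
python3 -m jog '[0,0,0,0, 0,0,0,0, 0,0,0,0]' 0.75|grep -E 'pos|force|gap'
python3 -c "
from go import *
th=np.r_[0:1.8:.1,1.85]
y=-125*np.cos(th)+125*np.sin(th);z=125*np.sin(th)+125*np.cos(th)
print(np.c_[th[1:],np.diff(y)/10,-np.diff(z)/10].round(2).tolist())
go(W(0,-125,258),A+np.pi/2)
c=cam('scene');cv2.imwrite('pics/s2.png',cv2.resize(c['color'][120:310,170:380,::-1],None,fx=3,fy=3,interpolation=cv2.INTER_CUBIC))"
```

```text
eef_pos: [0.5028, -0.2371, 0.2584]
force: [0.4, -0.6, 0.5]
eef_pos: [0.5036, -0.2383, 0.2598]
force: [-0.2, -0.3, 0.5]
finger_gap: 0.0214
finger_force: 0.0
[[0.1, 1.31, -1.19], [0.2, 1.42, -1.05], [0.3, 1.52, -0.9], [0.4, 1.6, -0.75], [0.5, 1.67, -0.58], [0.6, 1.72, -0.41], [0.7, 1.75, -0.24], [0.8, 1.77, -0.06], [0.9, 1.76, 0.11], [1.0, 1.74, 0.29], [1.1, 1.71, 0.46], [1.2, 1.65, 0.63], [1.3, 1.58, 0.79], [1.4, 1.49, 0.95], [1.5, 1.39, 1.09], [1.6, 1.28, 1.22], [1.7, 1.15, 1.34], [1.85, 1.45, 2.21]]
turn -0.0004 then shift cm [ 0.12 -0.03  0.18] F [-0.2 -0.3  0.5] gap 0.021368666727381105 t 11.05 pos [ 0.5036 -0.2383  0.2598] tilt [-0.003 -0.001 -1.   ]
```

View pics/s2.png

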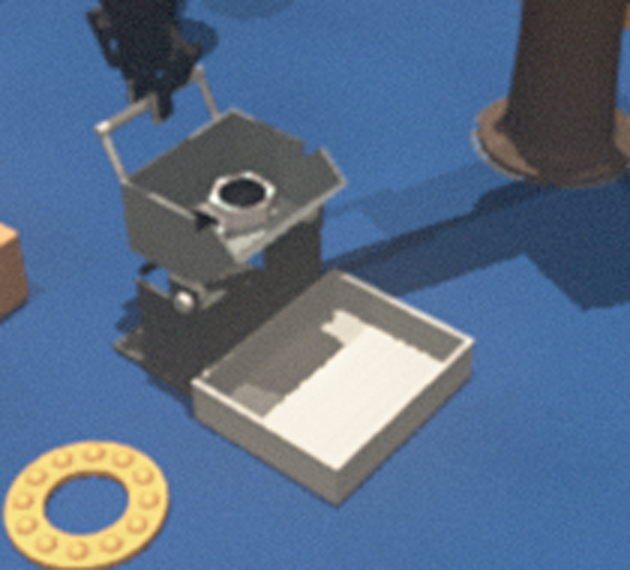

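The fingers straddle the bar at (160,95), with the tray below the lip. Tip the skip along the arc.

```bash
python3 -m jog '[0,1.31,-1.19,0, 0,1.42,-1.05,0, 0,1.52,-0.9,0, 0,1.6,-0.75,0, 0,1.67,-0.58,0, 0,1.72,-0.41,0, 0,1.75,-0.24,0, 0,0,0,0, 0,0,0,0]'|grep -E 'pos|^force'
python3 -c "
from go import *
a=.7;go(W(0,125*(np.sin(a)-np.cos(a)),135+125*(np.sin(a)+np.cos(a))),A+np.pi/2)"
```

```text
eef_pos: [0.5183, -0.1278, 0.3091]
force: [0.1, -0.2, -0.6]
turn 0.0014 then shift cm [ 0.02 -0.19 -0.2 ] F [ 0.1 -0.2 -0.6] gap 0.02147152861196842 t 12.0 pos [ 0.5183 -0.1278  0.3091] tilt [ 0.001  0.001 -1.   ]
```

```bash
python3 -m jog '[0,1.6,-0.2,0, 0,1.76,0.1,0, 0,1.74,0.3,0, 0,1.71,0.46,0, 0,1.65,0.63,0, 0,1.58,0.79,0, 0,1.49,0.95,0, 0,1.39,1.09,0, 0,1.28,1.22,0, 0,1.15,1.34,0]'|grep -E 'pos|^force'
python3 -m jog '[0,0.9,1.2,0, 0,0.4,0.7,0, 0,0,0,0, 0,0,0,0, 0,0,0,0, 0,0,0,0]'|grep -E 'pos|^force'
python3 -c "
from go import *
go(W(0,155,221),A+np.pi/2)
c=cam('scene');cv2.imwrite('pics/s3.png',cv2.resize(c['color'][120:310,170:380,::-1],None,fx=3,fy=3,interpolation=cv2.INTER_CUBIC))"
```

```text
eef_pos: [0.5401, 0.024, 0.2414]
force: [0.2, 1.8, -0.8]
eef_pos: [0.5425, 0.0351, 0.2246]
force: [0.3, 1.3, 0.1]
turn -0.0012 then shift cm [0.12 0.36 0.36] F [0.3 1.3 0.1] gap 0.02137673093267665 t 13.6 pos [0.5425 0.0351 0.2246] tilt [-0.002 -0.    -1.   ]
```

View pics/s3.png

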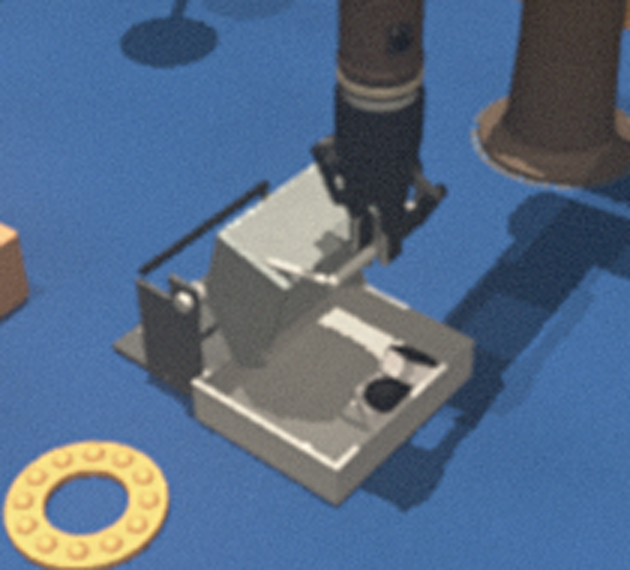

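Both caps are in the tray, at (385,393) and (408,358). Ease the skip back along the arc.

```bash
python3 -m jog '[0,-0.5,-0.9,0, 0,-0.6,-0.9,0, 0,-1.15,-1.34,0, 0,-1.28,-1.22,0, 0,-1.39,-1.09,0, 0,-1.49,-0.95,0, 0,-1.58,-0.79,0, 0,-1.65,-0.63,0, 0,-1.71,-0.46,0, 0,-1.74,-0.29,0]'|grep -E 'pos|^force'
python3 -m jog '[0,-1.76,-0.11,0, 0,-0.9,0,0, 0,-0.9,0.1,0, 0,-0.87,0.1,0, 0,-0.87,0.14,0, 0,-0.86,0.2,0, 0,-0.86,0.21,0]'|grep -E 'pos|^force'
python3 -c "
from go import *
a=.6;go(W(0,125*(np.sin(a)-np.cos(a)),135+125*(np.sin(a)+np.cos(a))),A+np.pi/2)"
```

```text
eef_pos: [0.5231, -0.0961, 0.3105]
force: [-0.2, -0.3, 0.4]
eef_pos: [0.5133, -0.164, 0.3026]
force: [0.7, 0.7, -0.3]
turn -0.0001 then shift cm [ 0.03  1.71 -0.62] F [ 0.7  0.7 -0.3] gap 0.02127245899857863 t 15.35 pos [ 0.5133 -0.164   0.3026] tilt [ 0. -0. -1.]
```

```bash
python3 -m jog '[0,-0.83,0.28,0, 0,-0.84,0.3,0, 0,-0.8,0.36,0, 0,-0.8,0.39,0, 0,-0.76,0.44,0, 0,-0.76,0.46,0, 0,-0.36,0.25,0, 0,-0.36,0.26,0, 0,-0.35,0.27,0, 0,-0.35,0.27,0]'|grep -E 'pos|^force'
python3 -m jog '[0,-0.33,0.29,0, 0,-0.33,0.29,0, 0,-0.33,0.3,0, 0,-0.32,0.3,0, 0,0,0,0, 0,0,0,0]'|grep -E 'pos|^force'
python3 -c "
from go import *
go(W(0,-125,258),A+np.pi/2)"
```

```text
eef_pos: [0.5047, -0.225, 0.27]
force: [-0.6, -0.9, -1.0]
eef_pos: [0.5029, -0.2377, 0.2584]
force: [-0.8, 0.8, 0.4]
turn -0.0006 then shift cm [ 0.04 -0.08  0.04] F [-0.8  0.8  0.4] gap 0.021527869764580224 t 16.95 pos [ 0.5029 -0.2377  0.2584] tilt [-0.  0. -1.]
```

```bash
python3 -m jog '[0,-0.1,0,0, 0,-0.1,0,0, 0,-0.1,0,0, 0,-0.1,0,0, 0,0,0,0]'|grep -E 'pos|^force'
python3 -m jog '[0,0.2,0,0, 0,0,0,0, 0,0,0,0, 0,0,0,0, 0,0,-2,0, 0,0,-3,0, 0,0,-3,0, 0,0,-3,0]' 0.5|grep -E 'pos|^force'
python3 -m jog '[2,-3,-1,0, 2,-3,0,0, 2,-3,0,0, 2,-3,0,0, 0,0,0,0, 0,0,0,0]' |grep -E 'pos|^force'
python3 - <<'E'
from h import *
a=cam('top')['color'][140:270,200:370];b=cam('scene')['color'][140:330,170:380]
a=cv2.resize(a,(400,306));b=cv2.resize(b,(400,362));o=np.vstack([a,b])[:,:,::-1]
a=cv2.resize(a,(400,306));o=np.zeros((362,800,3),np.uint8);o[:306,:400]=a;o[:,400:]=b
cv2.imwrite('pics/f.png',o[:,:,::-1])
E
```

```text
eef_pos: [0.5023, -0.2419, 0.2584]
force: [0.6, -0.2, 0.1]
eef_pos: [0.5024, -0.2398, 0.3693]
force: [0.1, -0.2, -0.1]
eef_pos: [0.406, -0.3477, 0.3784]
force: [-0.1, 0.3, 0.0]
```

View pics/f.png

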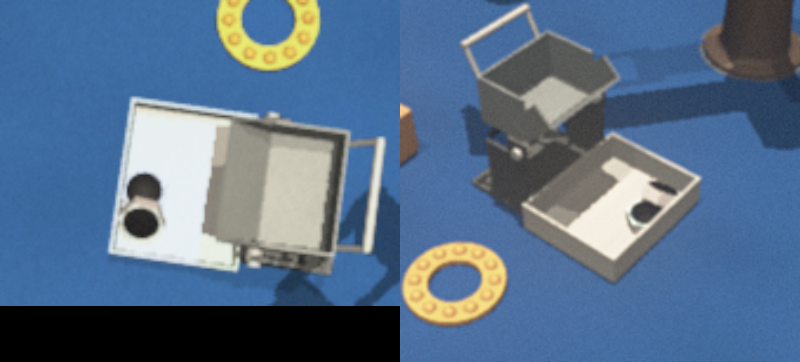

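The skip is upright and empty, and both caps lie in the tray at (143,203). I'll compare the tray with the earlier picture numerically, then hand in.

```bash
python3 - <<'E'
from h import *
c=np.load('top.npz')
n=cv2.resize(c['color'][170:260,230:370,::-1],None,fx=5.5,fy=5.5,interpolation=cv2.INTER_CUBIC);o=cv2.imread('pics/c4.png')
g=lambda i:cv2.cvtColor(i,cv2.COLOR_BGR2GRAY)
for nm,(y0,y1,x0,x1) in dict(TL=(45,90,120,200),BL=(400,450,70,130),BR=(430,490,300,410),bar=(140,440,690,750)).items():
    T=g(o)[y0:y1,x0:x1];m=cv2.matchTemplate(g(n)[y0-15:y1+15,x0-15:x1+15] if y1+15<=495 else g(n)[y0-15:495,x0-15:x1+15],T,cv2.TM_CCOEFF_NORMED)
    _,v,_,l=cv2.minMaxLoc(m);print(nm,v,np.array(l)-15,'crop px (0.55 mm each approx)')
E
```

```text
TL 0.9990939497947693 [0 0] crop px (0.55 mm each approx)
BL 0.9996176958084106 [0 0] crop px (0.55 mm each approx)
BR 0.9996492862701416 [0 0] crop px (0.55 mm each approx)
bar 0.9711981415748596 [ 0 -1] crop px (0.55 mm each approx)
```

```bash
python3 -c "
from plant import r
print(r.finish_job())"
```

```text
the job is handed in; nothing more can be done
None
```

I handed the job in: the tray sits against the stand's foot (about 1 mm off centre, square to 0.002 rad), both caps are in it (one tilted against the other), and the empty skip was eased back upright, all in about 18 s of robot time.

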